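# Lock the calibration plate into the scanner dock with the cam lock

### The job

Fit the black calibration plate into the scanner dock, sliding it in between the rails until its stud stops in the mouth of the cam, and then swing the red lever clockwise so that the cam draws the plate firmly tight against the spring buffers. Stop as soon as the lever has clearly stiffened, at about 7 to 8 N on its knob, because overtightening or jamming the plate in hard damages the lock. Leave the plate clamped, let go, and do not disturb the finds box, the loupe or the sherd.

Things in the scene. Friction and masses are not known exactly. Their poses are not given: they have to be found in the camera images.
- dock: Aluminium dock fixed to the desk. Origin: on the upright axis of its cam, at desk level. x: the way the plate slides in, towards the cam; z up. Base plate 116 mm wide, x -174 to +48 mm, upper face 5 mm above the desk. The steel cam is a flat hook disc, radius up to 44 mm, 13 to 22 mm above the desk, mouth to -x.
- cam_lock: The cam lock on the dock: axle, cam and lever. Origin and axes are those of the dock (on the cam's upright axis, at desk level). Pushing the stud hard into the cam, or drawing it in, with more than 45 N would damage it.
- dock_lane (a point): Middle of the lane between the two dark guide rails, on the base plate's upper face, 120 mm before the cam axis; axes as the dock's. Rails reach from 174 (flared ends) to 58 mm before the cam axis, 15 mm above the desk, inner faces 42 mm to either side (the plate is 80 mm wide). Base plate and rails are slippery.
- dock_stops (a point): Point 45 mm before the cam axis, on the middle line, 12.5 mm above the desk, midway between two fixed stop blocks (36 mm to either side). They carry sprung rubber buffers, 40 N/mm together, which meet the plate's front face 56 to 63 mm before the cam axis. Where exactly differs each time and is not measured, so the lever angle at which the plate is tight differs too.
- cam (a joint): Angle of cam and red lever, rad, 0 to 2.6, growing clockwise seen from above: at q the lever points 1.55 - q counter-clockwise from the dock's +x. Starts at 0 to 0.25: mouth open for the stud. From about 0.5 the hook is behind the stud and the spiral slot then draws it in, 7 mm per rad; tight somewhere between 1.1 and 2.45. It stays where it is left.
- lever_knob (a point): On the axis of the upright black grip at the lever's end: round post, 14 mm diameter, 29 to 66 mm above the desk; this point is 50 mm up and 70 mm from the cam axis. Free turning takes about 2 N here, across the lever. Once the plate meets its buffers it rises: 4 N at 12 N of clamping (the least needed), 6 N at 20 N, 8 N at 30 N, 10 N at 45 N (the most allowed). That is while moving; at rest far less.
- target_plate: Loose black plate with white dots, slab 90 (x) x 80 (y) x 12 mm, 0.2 to 0.33 kg. Origin: centre of its underside; x towards the stud, z up. Blue grip bar on top, centred, 50 (x) x 12 (y) mm, 12 to 46 mm above the underside. Steel tongue (22 mm wide, 6 mm high) out to x = 83 mm carries the stud. It starts flat on the desk left or right of the dock, its stud roughly away from the robot.
- stud (a point): Upright headed stud on the plate's tongue; this point is in its neck, 78 mm ahead of the plate's origin, 17.5 mm above the underside. Neck 8 mm, head 16 mm diameter, 19 to 23.5 mm up: the neck enters the slot, the head passes over the cam. It clears the cam when 66 mm or more before the cam axis; slid in, it stops 31.5 mm before the axis; it must get within 33.5 mm for the hook to catch it.
- finds_box: Bystander: closed cardboard box, 64 x 89 x 40 mm; origin: centre of its underside. It stands on the other side of the dock from the plate at the start.
- loupe: Bystander: standing loupe, black and silver cylinder, 42 mm across, 36 mm high; origin: centre of its underside.
- sherd: Bystander: reddish pottery sherd, 47 x 61 x 16 mm, lying on the desk; origin: centre of its underside.
Things that resemble listed ones, but are neither listed nor needed, are in the scene too. What is shaped like the target_plate but pink is not meant.

How it is judged:
On the way, in this order (a step that is already met when the one before it is completed fails the run):
1. the plate lies in the dock with its stud in the open mouth of the cam, past the hook (x of stud in the frame of dock between -0.0335 and -0.025 m and y of stud in the frame of dock between -0.005 and 0.005 m and z of target_plate in the frame of dock between 0.003 and 0.008 m and value of joint cam below 0.6 rad), for 0.1 s.
2. the cam has been turned and pulls on the plate with more than 12 N (value of joint cam above 0.8 rad and contact force between target_plate and cam_lock above 12 N), for 0.2 s.
At the end, for the whole second after the job is handed in: The plate lies flat on the dock (within 0.04 rad), its stud held in the cam slot 17 to 31 mm before the cam axis and within 5 mm of the middle line; the cam is past 0.8 rad and by itself pulls the plate against the buffers with 12 to 45 N; the plate is at rest (all of step 2 and x of stud in the frame of dock between -0.031 and -0.017 m and y of stud in the frame of dock between -0.005 and 0.005 m and z of target_plate in the frame of dock between 0.003 and 0.008 m and angle between target_plate's own z axis and vertical below 0.04 rad and contact force between target_plate and cam_lock below 45 N and linear speed of target_plate below 0.01 m/s); the robot touches nothing.
It fails at once if the cam and the plate's stud press on each other with more than 45 N (overtightened, or jammed in) (contact force between target_plate and cam_lock above 45 N).
It fails at once if a bystander (finds box, loupe or sherd) is moved by more than 25 mm (distance of any of finds_box, loupe, sherd from where it was at the start of the episode above 0.025 m).
It also fails if it takes over 67 s, if anything falls off the work surface, if the arm or the gripper's body presses on something with over 40 N, if the wrist force passes 120 N, or if a joint passes its speed limit or range.

### The arm

A 6-joint arm with a two-finger parallel gripper is mounted at the origin on a cart in front of the work surface, level with it; the furniture and walls round the work are solid. World frame = base frame: x ahead of the robot, y to its left, z up, the work surface at z = 0. Lengths are in m, angles in rad, forces in N, time in s.
With the tool pointing down it reaches from about 0.25 to 0.85 m from the base axis. Payload 12.5 kg.
Tool frame: the origin (TCP) lies between the finger pads; the fingertips stand 25 mm ahead of it and the grasp point (between the pads) lies 6 mm ahead of it; z points along the fingers, y is the direction in which the jaws open and shut (so a half turn about z gives the same grasp; the last joint's range is limited). The gripper opens to 93 mm and grips with 3 to 60 N. Pads are 15 mm wide; open, the fingers measure 128 mm over their backs; the gripper's body (75 mm by 188 mm) begins 65 mm behind the grasp point.
Start: joints at [1.242, 0.351, 1.652, -0, 1.139, -0.085], TCP at [0.133, 0.534, 0.244] pointing down, gripper open.
Joint ranges: [-2.75, 2.75], [-0.79, 2.1], [0.01, 2.65], [-1.57, 4.71], [0.07, 3.14], [-2.87, 2.87]. Speed limits (rad/s): [2.22, 2.22, 2.79, 3.14, 3.14, 3.14].

### API

Orientations are given as a unit quaternion [x, y, z, w].
In Python, from plant import telemetry, viewer, env gives the robot as it stands. The module is installed in compiled form; this text tells all that it offers.
- The arm moves only by the tool apply_moves, never from a script. Its arguments are lists of equal length, an entry for each row: "translation": the shift along the tool's x, y, z in m, a list of three; "roll": the turn about the tool's z in rad. A call has 1 to 20 rows; each row is the pose to reach, as a shift and turn from the pose measured when the call began, along the tool's axes at that moment; what a row does not reach only later rows make up. A row lasts 1/10 s, in which the tool goes at most 50 mm and 8.59 degrees, less where a joint would pass 70% of its speed; a pose out of reach is approached as far as the arm can. A call with a gripper value outside its range is refused whole. "claw" is the finger opening in m, from 0 to 0.093, set as the call begins (left out, the last holds). The fingers move at their own pace and stop on an object; "newtons" is the grip in N (left out, the last holds). Time passes only in rows, so rows that repeat a pose let the fingers close. It gives the time, the measured TCP pose, the force and the opening at its end, in the units of the state.
- telemetry.read_state(): the state, without advancing time (a new reading comes with each control period).
- viewer.snapshot(name): name is "side" or "top" or "wrist"; returns a dict with "pixels" (480x640x3 uint8, blue, green, red), "mtx" (3x3 intrinsics, pixels), "k1" (the pictures are not rectified: a ray, as slopes to the right and down, at radius r is drawn at 1 + k1 r^2 times it, then the intrinsics apply), "rvec" (rotation vector, rad) and "tvec" (3), from world to camera coordinates, as OpenCV has them; the wrist camera has in their place "hand_eye" (4x4, takes a point from camera to tool coordinates, whose origin is the TCP and whose axes are the flange's). Camera axes: x right, y down, z forward; pixel columns grow to the right and rows downward; lengths in m; the calibration is good to about 2 mm. A picture is of the moment at which its call begins: read the wrist's pose just before it. There is no depth.
- env.sign_off(): hands the job in, once; it reports no verdict.
Trained networks look in a picture, given as the dict that the camera call returned (one of the last four; its "shot" number tells which), for a name from the list of things; names that differ only in an ending like _2 or _b are one class to them, and where a whole thing is asked for, a point or a joint stands for the part that bears it (a point fixed in the world has none). Each returns a list of dicts, best first, with "conf" (0 to 1); they miss things now and then, are a little off and sometimes report something else, mostly with a low value. They report only what shows in the picture. A call takes as long as a camera call. They do not tell look-alikes from the thing itself.
- viewer.find_in(picture, query): "location" ([x, y, z] in m, in world coordinates, good to about 4 mm: the middle of the surface that is visible of it).
- viewer.masks_of(picture, query): "mask" (480x640 bool, what is visible of it).
- viewer.landmark_of(picture, query): "location" ([x, y, z] in m, in world coordinates, good to about 4 mm: a listed point, or the origin of a listed thing).
The state is a dict: "time_s": time; "joint_positions": joint angles; "joint_velocities": joint speeds; "joint_torque": joint torques, N m; "tcp_pos": TCP position; "ee_rot": TCP orientation; "wrist_force": force on the tool from outside, world axes, zero at the start; "moment": the same for the moment, N m; "finger_gap": finger opening in m.
Only numpy, scipy, OpenCV 4.12 (cv2) and the standard library are available. Lean on these libraries where they do the work, as an engineer would, in place of code of your own. Each camera call takes 0.05 s, during which the arm holds its last target.

## Working session

There is one attempt and no reset: what is moved stays moved. The work goes in short steps, Python scripts to look and compute and a tool call to move; the robot and the scene stay as the last step left them, time stands still between calls to the robot, and variables do not carry over. Pictures are saved under pics/ and viewed, and the job is handed in when it is done.

Besides the shell and the picture viewer there is one more tool, called after "Request:" as name(argument=value, ...), one argument or row to a line, values as JSON. apply_moves: Moves the arm, as the interface text tells. Its arguments: {"type":"object","properties":{"translation":{"type":"array","items":{"type":"array","items":{"type":"number"}}},"roll":{"type":"array","items":{"type":"number"}},"claw":{"type":"number"},"newtons":{"type":"number"}},"required":["translation","roll"]}

```bash
mkdir -p pics
cat > h.py <<'E'
import numpy as np, cv2
from scipy.spatial.transform import Rotation as R
from plant import telemetry, viewer, env
def snap(name, fn=None):
    st=telemetry.read_state()
    p=viewer.snapshot(name)
    if fn: cv2.imwrite('pics/'+fn,p['pixels'])
    if 'hand_eye' in p:
        T=np.eye(4);T[:3,:3]=R.from_quat(st['ee_rot']).as_matrix();T[:3,3]=st['tcp_pos']
        p['c2w']=T@np.array(p['hand_eye'])
    else:
        M=np.eye(4);M[:3,:3]=cv2.Rodrigues(np.array(p['rvec'],float))[0];M[:3,3]=np.array(p['tvec']).ravel()
        p['c2w']=np.linalg.inv(M)
    return p
def ray(p,uv):
    K=np.array(p['mtx']);d=np.array([(uv[0]-K[0,2])/K[0,0],(uv[1]-K[1,2])/K[1,1]])
    k=p['k1'];s=d.copy()
    for _ in range(30): s=d/(1+k*(s@s))
    v=p['c2w'][:3,:3]@np.array([s[0],s[1],1]);return p['c2w'][:3,3],v
def atz(p,uv,z):
    o,v=ray(p,uv);return o+v*(z-o[2])/v[2]
def proj(p,X):
    c=np.linalg.inv(p['c2w'])@np.append(X,1);s=c[:2]/c[2];s=s*(1+p['k1']*(s@s));K=np.array(p['mtx'])
    return np.array([K[0,0]*s[0]+K[0,2],K[1,1]*s[1]+K[1,2]])
def st():
    s=telemetry.read_state()
    for k,v in s.items(): print(k,np.round(v,4).tolist())
E
cat > a.py <<'E'
from h import *
np.set_printoptions(precision=4,suppress=True)
st()
for n in ['top','side']:
    p=snap(n,n+'0.png')
    print(n,np.array(p['c2w'][:3,3]),p['k1'],p['shot'])
    for q in ['dock','cam_lock','dock_lane','dock_stops','lever_knob','target_plate','stud','finds_box','loupe','sherd']:
        r=viewer.landmark_of(p,q)
        print(q,[(round(x['conf'],2),np.round(x['location'],4).tolist()) for x in r[:3]])
p=snap('wrist','wrist0.png')
st()
E
python3 a.py
```

```text
time_s 0.0
joint_positions [1.2424, 0.3513, 1.6524, 0.0, 1.1391, -0.0846]
joint_velocities [-0.0007, 0.0009, -0.0001, -0.0009, -0.0029, -0.0005]
joint_torque [-0.0019, -49.7318, -28.5253, 0.0698, 0.0257, -0.0001]
tcp_pos [0.1326, 0.5334, 0.2431]
ee_rot [0.1216, 0.9926, -0.0006, -0.0001]
wrist_force [-0.3539, -0.3657, -0.1312]
moment [-0.0073, 0.0085, -0.0121]
finger_gap 0.0928
top [ 0.3917 -0.1354  1.3571] -0.1508478030779531 1
dock [(0.63, [0.5694, -0.1854, 0.0002])]
cam_lock [(0.92, [0.5706, -0.1816, -0.0019])]
dock_lane [(0.86, [0.454, -0.1937, 0.0074])]
dock_stops [(0.55, [0.5262, -0.1852, 0.0104]), (0.49, [0.5632, -0.3972, 0.02])]
lever_knob [(0.79, [0.5785, -0.1102, 0.0513])]
target_plate [(0.88, [0.4865, -0.3932, 0.0001]), (0.63, [0.4909, -0.5885, -0.0019])]
stud [(0.95, [0.5636, -0.3981, 0.0194]), (0.58, [0.4912, -0.5094, 0.0148])]
finds_box [(0.58, [0.4847, 0.2884, -0.0006])]
loupe [(0.56, [0.391, 0.1203, 0.004])]
sherd [(0.68, [0.4557, -0.1897, 0.0089]), (0.63, [0.5905, -0.3226, -0.0006])]
side [ 0.5547 -1.2978  0.7779] -0.009114430604994056 2
dock [(0.7, [0.5698, -0.1811, 
[... 249 characters left out ...]
.114, 0.0495])]
target_plate [(0.82, [0.4877, -0.3907, 0.0007]), (0.79, [0.491, -0.5931, -0.0006]), (0.4, [0.4812, 0.2895, 0.003])]
stud [(0.94, [0.4942, -0.5105, 0.0156]), (0.93, [0.5657, -0.3922, 0.0155])]
finds_box [(0.91, [0.4816, 0.2891, -0.0002])]
loupe [(0.61, [0.3888, 0.1207, 0.0012])]
sherd [(0.63, [0.5944, -0.3168, 0.0007])]
time_s 1.15
joint_positions [1.2424, 0.3507, 1.6518, 0.0, 1.1391, -0.0846]
joint_velocities [0.0001, 0.0004, -0.0003, -0.001, 0.0015, -0.0015]
joint_torque [0.0016, -49.7271, -28.5487, 0.0701, 0.0222, 0.0]
tcp_pos [0.1327, 0.5337, 0.2436]
ee_rot [0.1216, 0.9926, -0.0, -0.0]
wrist_force [-0.7104, 0.2618, -0.0769]
moment [-0.0063, 0.02, -0.0392]
finger_gap 0.0929
```

View pics/top0.png

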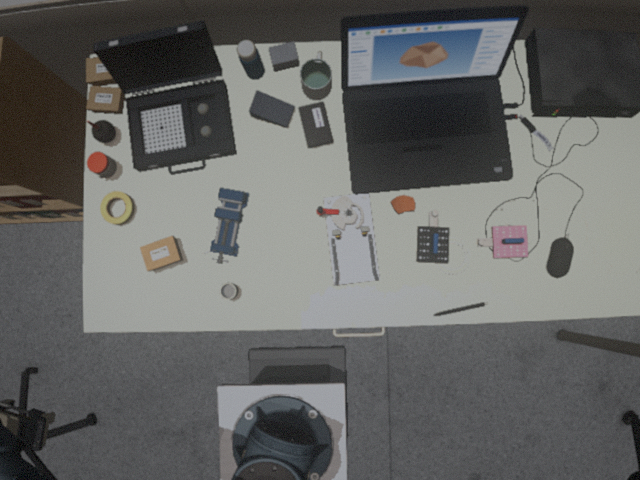

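View pics/side0.png

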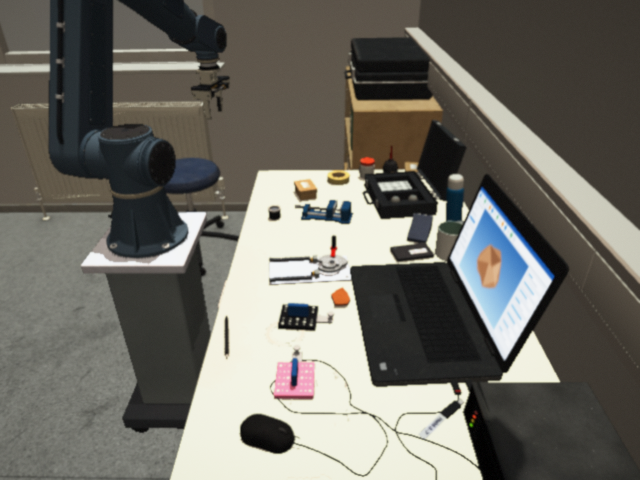

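The top view shows the black plate at about (433,245), with its stud up at (434,217). The dock is at (350,240), the sherd at (403,204), and the pink decoy at (510,242). I'll move the wrist camera above the area.

Request:
apply_moves(
  translation=[
    [-0.035, -0.032, -0.003],
    [-0.07, -0.064, -0.006],
    [-0.104, -0.096, -0.009],
    [-0.139, -0.128, -0.012],
    [-0.174, -0.16, -0.015],
    [-0.209, -0.192, -0.018],
    [-0.244, -0.224, -0.02],
    [-0.279, -0.256, -0.02],
    [-0.313, -0.288, -0.02],
    [-0.348, -0.32, -0.02],
    [-0.383, -0.352, -0.02],
    [-0.397, -0.394, -0.02],
    [-0.411, -0.436, -0.02],
    [-0.425, -0.479, -0.02],
    [-0.439, -0.521, -0.02],
    [-0.453, -0.563, -0.02],
    [-0.467, -0.606, -0.02],
    [-0.481, -0.648, -0.02],
    [-0.495, -0.69, -0.02],
    [-0.508, -0.733, -0.02],
  ],
  roll=[-0.02, -0.04, -0.06, -0.08, -0.1, -0.12, -0.14, -0.16, -0.18, -0.2, -0.22, -0.24, -0.24, -0.24, -0.24, -0.24, -0.24, -0.24, -0.24, -0.24],
)

```text
time_s: 3.15
tcp_pos: [0.4486, -0.3021, 0.2637]
ee_rot: [0.002, 1.0, -0.0, 0.0]
wrist_force: [0.6, 0.7, 1.0]
finger_gap: 0.0929
```

```bash
cat > b.py <<'E'
from h import *
import sys
np.set_printoptions(precision=4,suppress=True)
st()
p=snap('wrist',sys.argv[1])
print(np.array(p['hand_eye']), p['k1'])
for q in ['dock','cam_lock','dock_lane','dock_stops','lever_knob','target_plate','stud']:
    r=viewer.landmark_of(p,q)
    print(q,[(round(x['conf'],2),np.round(x['location'],4).tolist()) for x in r[:3]])
E
python3 b.py w1.png
```

```text
time_s 3.15
joint_positions [-0.6788, 0.3137, 1.652, 0.0001, 1.1757, -2.2457]
joint_velocities [-0.6512, 0.4768, -0.6529, 0.0007, 0.1717, -0.6491]
joint_torque [3.3343, -52.3477, -25.3164, -0.1885, -0.1614, 1.022]
tcp_pos [0.4486, -0.3021, 0.2637]
ee_rot [0.002, 1.0, -0.0, 0.0001]
wrist_force [0.558, 0.7135, 0.9624]
moment [0.0456, -0.0042, 0.0159]
finger_gap 0.0929
[[-0.0008 -0.9661 -0.2582  0.0709]
 [ 1.     -0.0008 -0.0003  0.0007]
 [ 0.0001 -0.2582  0.9661 -0.1414]
 [ 0.      0.      0.      1.    ]] 0.01879380354553019
dock [(0.71, [0.5722, -0.1855, -0.0008])]
cam_lock [(0.75, [0.5655, -0.1818, 0.0049])]
dock_lane [(0.61, [0.4505, -0.1926, 0.001])]
dock_stops [(0.78, [0.5284, -0.1869, 0.0141])]
lever_knob []
target_plate [(0.91, [0.4894, -0.5876, -0.0052]), (0.77, [0.4894, -0.3931, -0.002])]
stud [(0.75, [0.4963, -0.512, 0.0181]), (0.71, [0.5666, -0.3991, 0.0206])]
```

View pics/w1.png

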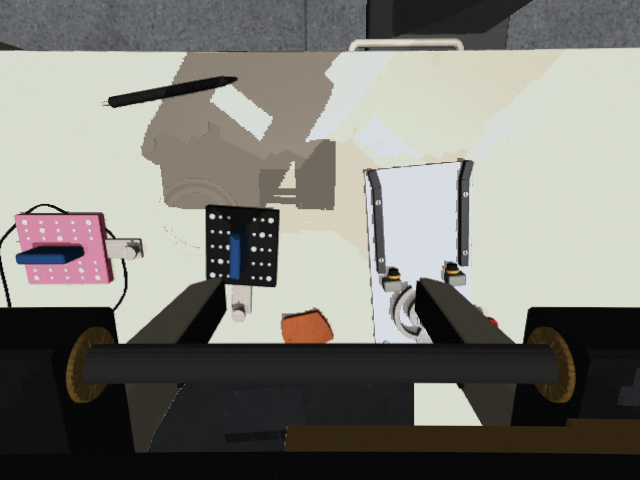

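The plate is at about (242,246) px with its stud at (238,315). The dock rails run (378,175)-(378,270) and (465,165)-(465,262), and one finger hides the cam. Next I'll zoom in to measure the edges.

```bash
cat > c.py <<'E'
from h import *
import pickle
p=snap('wrist','w2.png'); t=snap('top','t2.png')
pickle.dump((p,t),open('w2.pkl','wb'))
im=p['pixels']
a=cv2.resize(im[190:330,190:350],(800,700),interpolation=cv2.INTER_CUBIC)
b=cv2.resize(im[150:300,350:500],(750,600*750//750),interpolation=cv2.INTER_CUBIC) if 0 else cv2.resize(im[150:300,350:500],(600,600),interpolation=cv2.INTER_CUBIC)
cv2.imwrite('pics/w2a.png',cv2.resize(a,(685,600)));cv2.imwrite('pics/w2b.png',b)
it=t['pixels']
cv2.imwrite('pics/t2a.png',cv2.resize(it[185:295,310:460],(800,587),interpolation=cv2.INTER_CUBIC))
st()
E
python3 c.py
```

```text
time_s 3.65
joint_positions [-0.6744, 0.3112, 1.655, 0.0001, 1.1752, -2.2427]
joint_velocities [-0.0055, 0.0032, -0.0045, 0.0, 0.0017, -0.0029]
joint_torque [-0.0909, -47.8748, -29.0528, -0.057, 0.0521, 0.005]
tcp_pos [0.449, -0.2994, 0.2639]
ee_rot [0.0013, 1.0, -0.0, 0.0001]
wrist_force [-0.5587, -0.009, -0.1873]
moment [0.0722, 0.0553, -0.0273]
finger_gap 0.0931
```

View pics/w2a.png

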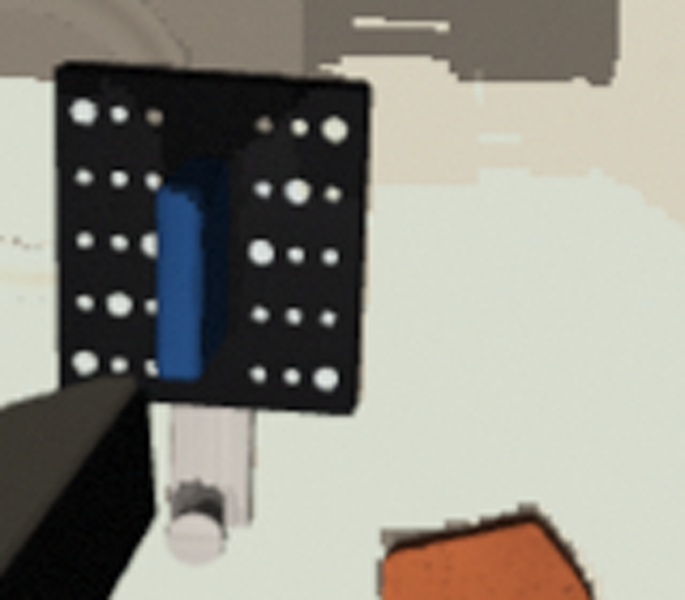

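View pics/w2b.png

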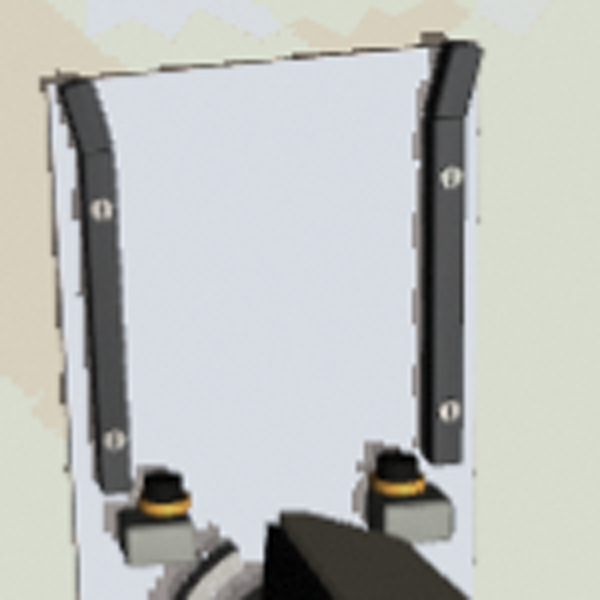

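View pics/t2a.png

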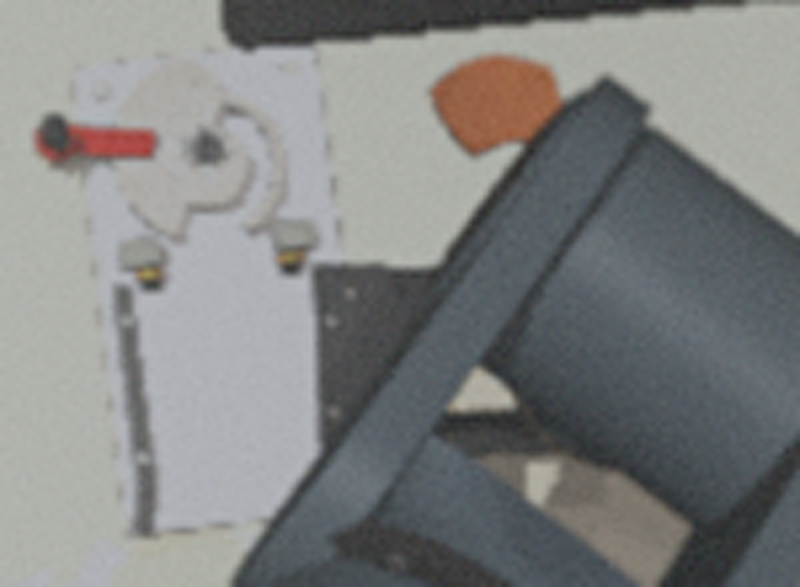

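```bash
cat > d.py <<'E'
from h import *
import pickle
np.set_printoptions(precision=4,suppress=True)
p,t=pickle.load(open('w2.pkl','rb'))
A=lambda x,y:((x+.5)/4.281+189.5,(y+.5)/4.286+189.5)
B=lambda x,y:((x+.5)/4+349.5,(y+.5)/4+149.5)
T=lambda x,y:((x+.5)/5.333+309.5,(y+.5)/5.336+184.5)
d=[atz(p,A(*q),.012) for q in [(84,111),(334,128),(326,378),(84,362)]]
for x in d: print('dot',x)
print('c',np.mean(d,0), 'sizes',np.linalg.norm(d[0]-d[1]),np.linalg.norm(d[1]-d[2]),np.linalg.norm(d[0]-d[2]),np.linalg.norm(d[1]-d[3]))
v=(d[2]+d[3]-d[0]-d[1]);print('yaw',np.degrees(np.arctan2(v[1],v[0])))
w=(d[0]+d[3]-d[1]-d[2]);print('yaw y',np.degrees(np.arctan2(-w[0]*-1,-w[1]*-1)), w)
c=[atz(p,A(*q),.012) for q in [(58,64),(370,86),(354,412)]]
print('corners',c,np.linalg.norm(c[0]-c[1]),np.linalg.norm(c[2]-c[1]),(c[0]+c[2])/2)
bt=[atz(p,A(*q),.046) for q in [(160,190),(200,190),(160,378),(200,378)]];print('bar top',np.mean(bt,0))
print('stud head',atz(p,A(194,535),.0235))
s=[atz(p,B(*q),.015) for q in [(101,209),(114,439),(451,177),(450,410)]]
for x in s: print('screw',x)
m0=(s[0]+s[2])/2;m1=(s[1]+s[3])/2;print('mid',m0,m1,np.degrees(np.arctan2(*(m1-m0)[1::-1])), 'spacing',np.linalg.norm(s[0]-s[2]),np.linalg.norm(s[1]-s[3]),np.linalg.norm(s[1]-s[0]))
e=[atz(p,B(*q),.015) for q in [(128,490),(428,462)]];print('rail end inner',e, np.linalg.norm(e[0]-e[1]),np.mean(e,0))
e=[atz(p,B(*q),.005) for q in [(50,80),(440,42)]];print('front edge',e,np.mean(e,0))
print('cam axle top',atz(t,T(207,147),.03),'knob',atz(t,T(55,135),.066))
for n,im in (('w',p),):
  for q in ['dock','target_plate']:
    pass
E
python3 d.py
```

```text
dot [ 0.4529 -0.4199  0.012 ]
dot [ 0.4575 -0.3563  0.012 ]
dot [ 0.5256 -0.3612  0.012 ]
dot [ 0.5208 -0.4255  0.012 ]
c [ 0.4892 -0.3907  0.012 ] sizes 0.06376818514896042 0.0682540314733882 0.0934229105263109 0.09373397170656768
yaw -4.3937887969348255
yaw y -175.79702799216406 [-0.0094 -0.1279  0.    ]
corners [array([ 0.4408, -0.4255,  0.012 ]), array([ 0.4467, -0.3467,  0.012 ]), array([ 0.5354, -0.3541,  0.012 ])] 0.07899207618808295 0.08898512281075126 [ 0.4881 -0.3898  0.012 ]
bar top [ 0.4891 -0.3898  0.046 ]
stud head [ 0.5656 -0.3964  0.0235]
screw [ 0.438  -0.2397  0.015 ]
screw [ 0.5029 -0.2337  0.015 ]
screw [ 0.4299 -0.1468  0.015 ]
screw [ 0.4947 -0.1407  0.015 ]
mid [ 0.4339 -0.1932  0.015 ] [ 0.4988 -0.1872  0.015 ] 5.289709278650458 spacing 0.09328679661359975 0.09340620907933943 0.06516549782065292
rail end inner [array([ 0.5181, -0.2292,  0.015 ]), array([ 0.5099, -0.1454,  0.015 ])] 0.08423258243351674 [ 0.514  -0.1873  0.015 ]
front edge [array([ 0.4046, -0.2532,  0.005 ]), array([ 0.3951, -0.1494,  0.005 ])] [ 0.3998 -0.2013  0.005 ]
cam axle top [ 0.5749 -0.1838  0.03  ] knob [ 0.5774 -0.1143  0.066 ]
```

The plate measures (0.489,-0.390) with yaw -4.4°, and its 79 x 89 mm size agrees with the given one. The dock yaw is about +5.1°, and its axis is at about (0.5715,-0.1815). I'll approach the bar now.

Request:
apply_moves(
  translation=[
    [-0.013, -0.03, 0.03],
    [-0.027, -0.06, 0.06],
    [-0.04, -0.091, 0.1],
    [-0.04, -0.091, 0.13],
    [-0.04, -0.091, 0.13],
    [-0.04, -0.091, 0.13],
  ],
  roll=[0.03, 0.06, 0.074, 0.074, 0.074, 0.074],
  claw=0.05,
)

```text
time_s: 4.25
tcp_pos: [0.489, -0.39, 0.1347]
ee_rot: [0.038, 0.999, 0.0, 0.0]
wrist_force: [0.2, -0.8, 0.5]
finger_gap: 0.0515
```

```bash
cat > e.py <<'E'
from h import *
p=snap('wrist','w3.png'); st()
for X in [(0.489,-.3903,.046)]: print(proj(p,X))
E
python3 e.py
```

```text
time_s 4.3
joint_positions [-0.7477, 0.6057, 1.5364, 0.0001, 0.9973, -2.2427]
joint_velocities [0.0005, -0.0201, -0.0063, -0.0015, -0.0042, 0.0007]
joint_torque [-0.2908, -58.187, -24.854, -0.0549, 0.0451, 0.0017]
tcp_pos [0.4894, -0.3904, 0.1358]
ee_rot [0.0379, 0.9993, -0.0007, 0.0009]
wrist_force [0.4938, -0.0834, 1.2921]
moment [-0.0308, 0.0007, -0.0081]
finger_gap 0.0509
[318.8053403  255.76390239]
```

View pics/w3.png

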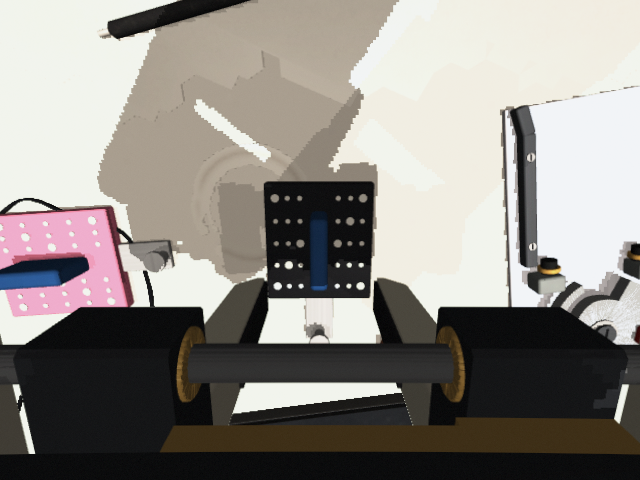

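The bar is centred between the fingers at (318,254), as predicted. I'll descend and grip.

Request:
apply_moves(
  translation=[
    [0, 0, 0.04],
    [0, 0, 0.075],
    [0, 0, 0.094],
    [0, 0, 0.094],
    [0, 0, 0.094],
  ],
  roll=[0, 0, 0, 0, 0],
)

```text
time_s: 4.8
tcp_pos: [0.4905, -0.3909, 0.0441]
ee_rot: [0.038, 0.999, -0.002, 0.002]
wrist_force: [0.1, -0.1, 0.8]
finger_gap: 0.0502
```

Request:
apply_moves(
  translation=[
    [0, 0, 0],
    [0, 0, 0],
    [0, 0, 0],
    [0, 0, 0],
    [0, 0, 0],
    [0, 0, -0.02],
    [0, 0, -0.05],
    [0, 0, -0.08],
    [0, 0, -0.08],
  ],
  roll=[0, 0, 0, 0, 0, 0, 0, 0, 0],
  claw=0.0,
  newtons=25,
)

```text
time_s: 5.7
tcp_pos: [0.4914, -0.3918, 0.1277]
ee_rot: [0.038, 0.999, -0.003, 0.004]
wrist_force: [0.9, -0.7, -1.8]
finger_gap: 0.012
```

```bash
cat > e.py <<'E'
from h import *
p=snap('wrist','w4.png'); st()
E
python3 e.py
```

```text
time_s 5.75
joint_positions [-0.7472, 0.6193, 1.5422, 0.0001, 0.9725, -2.2426]
joint_velocities [0.0003, 0.0454, 0.0385, 0.0014, -0.0169, -0.0014]
joint_torque [0.0506, -66.2058, -28.1087, -0.0478, 0.3145, -0.0008]
tcp_pos [0.4906, -0.3911, 0.1253]
ee_rot [0.0377, 0.9993, -0.0024, 0.0029]
wrist_force [0.0121, -0.8855, -3.4072]
moment [0.0455, 0.0006, -0.011]
finger_gap 0.012
```

View pics/w4.png

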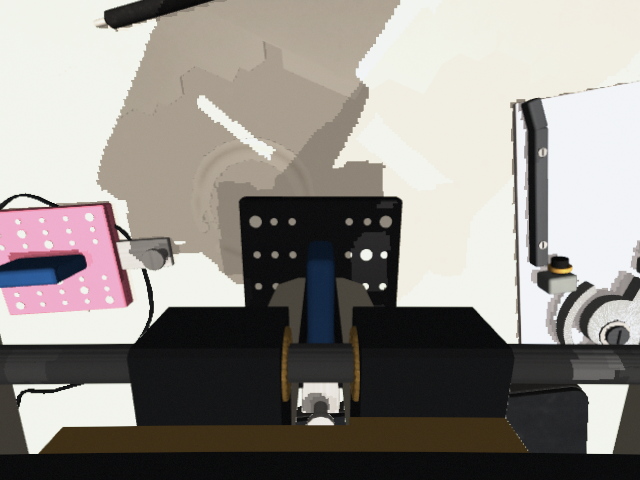

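The plate is held at 12 mm opening and about 3.4 N of weight. I'll carry it over the lane.

Request:
apply_moves(
  translation=[
    [0.017, 0.038, 0],
    [0.035, 0.076, 0],
    [0.052, 0.114, 0.01],
    [0.07, 0.152, 0.02],
    [0.087, 0.19, 0.035],
    [0.087, 0.19, 0.035],
    [0.087, 0.19, 0.035],
    [0.087, 0.19, 0.035],
  ],
  roll=[-0.04, -0.08, -0.12, -0.165, -0.165, -0.165, -0.165, -0.165],
)

```text
time_s: 6.55
tcp_pos: [0.4187, -0.1958, 0.0885]
ee_rot: [-0.045, 0.999, -0.003, 0.003]
wrist_force: [0.5, 0.4, -2.4]
finger_gap: 0.0117
```

```bash
cat > f.py <<'E'
from h import *
import sys,pickle
np.set_printoptions(precision=4,suppress=True)
p=snap('wrist',sys.argv[1]+'w.png'); st();t=snap('top',sys.argv[1]+'t.png');s=snap('side',sys.argv[1]+'s.png')
pickle.dump((p,t,s),open(sys.argv[1]+'.pkl','wb'))
for n,x in (('w',p),('t',t),('s',s)):
  for q in ['dock','dock_lane','target_plate','stud','lever_knob']:
    print(n,q,[(round(r['conf'],2),np.round(r['location'],4).tolist()) for r in viewer.landmark_of(x,q)[:2]])
im=t['pixels'];cv2.imwrite('pics/'+sys.argv[1]+'tc.png',cv2.resize(im[185:295,310:460],(800,587),interpolation=cv2.INTER_CUBIC))
im=s['pixels'];cv2.imwrite('pics/'+sys.argv[1]+'sc.png',cv2.resize(im[220:310,250:370],(800,600),interpolation=cv2.INTER_CUBIC))
E
python3 f.py g1
```

```text
time_s 6.6
joint_positions [-0.5376, 0.4342, 2.0013, -0.0024, 0.6984, -2.1956]
joint_velocities [-0.003, -0.0053, -0.0027, -0.0001, 0.0032, 0.0008]
joint_torque [0.4501, -45.9387, -19.2034, -0.0302, 0.028, -0.0018]
tcp_pos [0.4188, -0.196, 0.0887]
ee_rot [-0.0445, 0.999, -0.0028, 0.0028]
wrist_force [0.3608, -0.0773, -1.9896]
moment [0.0295, -0.0263, 0.0052]
finger_gap 0.0117
w dock []
w dock_lane []
w target_plate [(0.58, [0.4146, -0.1966, 0.0406])]
w stud [(0.58, [0.4931, -0.1898, 0.0599])]
w lever_knob []
t dock [(0.9, [0.5701, -0.1866, -0.0003])]
t dock_lane []
t target_plate [(0.62, [0.4923, -0.5897, -0.0031])]
t stud [(0.67, [0.4903, -0.5128, 0.0122])]
t lever_knob [(0.8, [0.5811, -0.115, 0.0481])]
s dock []
s dock_lane [(0.83, [0.4527, -0.191, 0.0064]), (0.48, [0.5724, -0.1833, 0.0021])]
s target_plate [(0.79, [0.4903, -0.59, 0.0007]), (0.72, [0.5278, -0.1866, 0.0112])]
s stud [(0.78, [0.4953, -0.1868, 0.0574]), (0.69, [0.4925, -0.5132, 0.0169])]
s lever_knob [(0.68, [0.5801, -0.111, 0.0519])]
```

View pics/g1w.png

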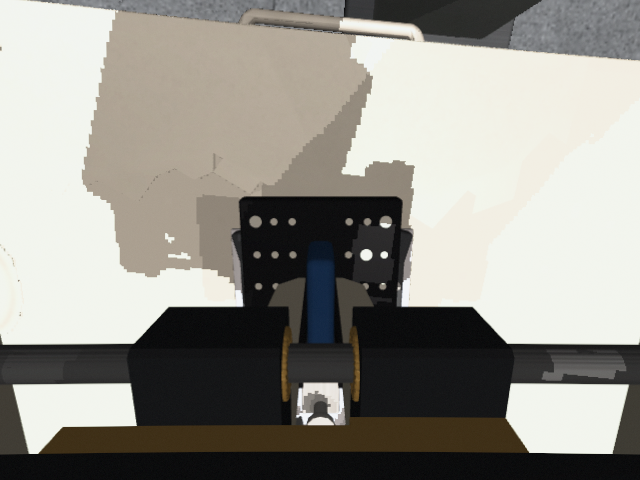

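View pics/g1tc.png

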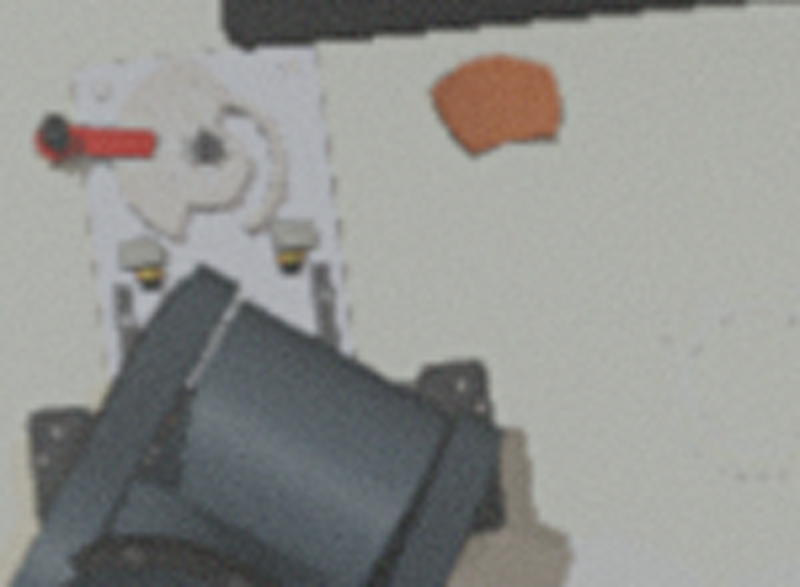

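View pics/g1sc.png

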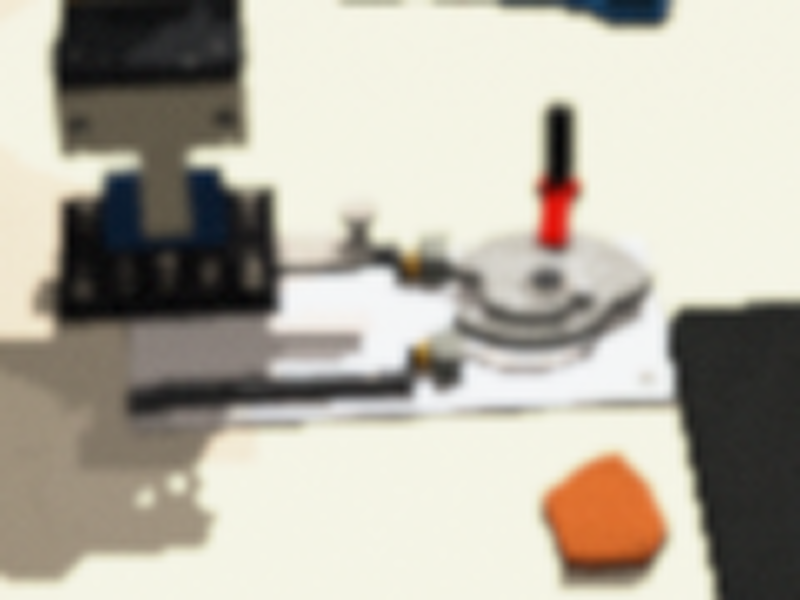

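```bash
cat > z.py <<'E'
from h import *
im=cv2.imread('pics/g1w.png')
cv2.imwrite('pics/g1wz.png',cv2.resize(im[190:310,220:425],(800,468),interpolation=cv2.INTER_CUBIC))
E
python3 z.py
```

```text
(no output)
```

View pics/g1wz.png

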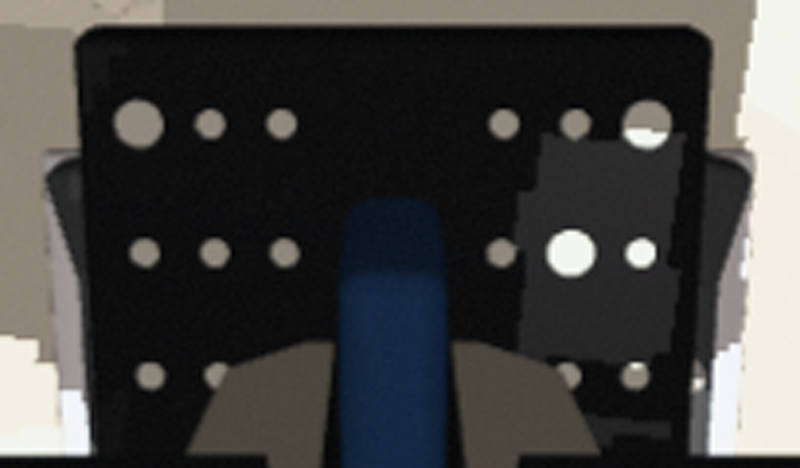

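The rail tips are symmetric about column 398 in the crop and the plate about 393, so I'll shift +0.9 mm in tool y. Then I'll lower it in.

Request:
apply_moves(
  translation=[
    [0, 0.0009, 0.01],
    [0, 0.0009, 0.02],
    [0, 0.0009, 0.028],
    [0, 0.0009, 0.034],
    [0, 0.0009, 0.038],
    [0, 0.0009, 0.039],
    [0, 0.0009, 0.039],
  ],
  roll=[0, 0, 0, 0, 0, 0, 0],
)

```text
time_s: 8.15
tcp_pos: [0.4187, -0.1943, 0.0507]
ee_rot: [-0.045, 0.999, -0.002, 0.003]
wrist_force: [-4.3, 6.0, 18.8]
finger_gap: 0.0118
```

```bash
python3 f.py g2
```

```text
time_s 8.2
joint_positions [-0.5348, 0.5095, 2.0161, -0.0021, 0.6087, -2.1934]
joint_velocities [-0.0012, -0.0005, 0.0005, -0.0008, -0.0002, 0.0015]
joint_torque [-1.2696, -39.3061, -16.5398, -0.492, -1.784, 0.0053]
tcp_pos [0.4187, -0.1943, 0.0507]
ee_rot [-0.0447, 0.999, -0.0025, 0.0027]
wrist_force [-3.9644, 4.3977, 18.7344]
moment [1.2196, 0.8139, 0.0093]
finger_gap 0.0121
w dock []
w dock_lane []
w target_plate [(0.75, [0.4166, -0.1985, 0.0012])]
w stud [(0.83, [0.4957, -0.1859, 0.023])]
w lever_knob []
t dock [(0.63, [0.5702, -0.1884, 0.0012])]
t dock_lane []
t target_plate [(0.89, [0.4964, -0.5894, -0.0026])]
t stud [(0.81, [0.491, -0.5102, 0.0139])]
t lever_knob [(0.71, [0.5806, -0.1118, 0.0505])]
s dock [(0.78, [0.5734, -0.182, 0.0015])]
s dock_lane []
s target_plate [(0.94, [0.4876, -0.5907, -0.001]), (0.65, [0.4181, -0.1926, 0.0061])]
s stud [(0.6, [0.4977, -0.1831, 0.021]), (0.58, [0.4944, -0.5129, 0.0167])]
s lever_knob [(0.96, [0.577, -0.1092, 0.054])]
```

View pics/g2w.png

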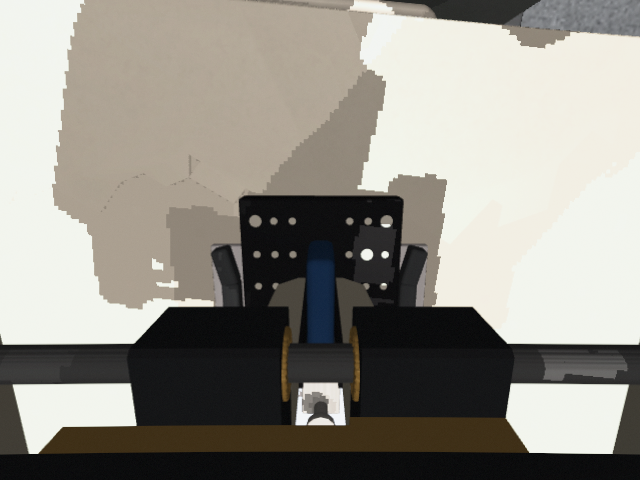

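View pics/g2sc.png

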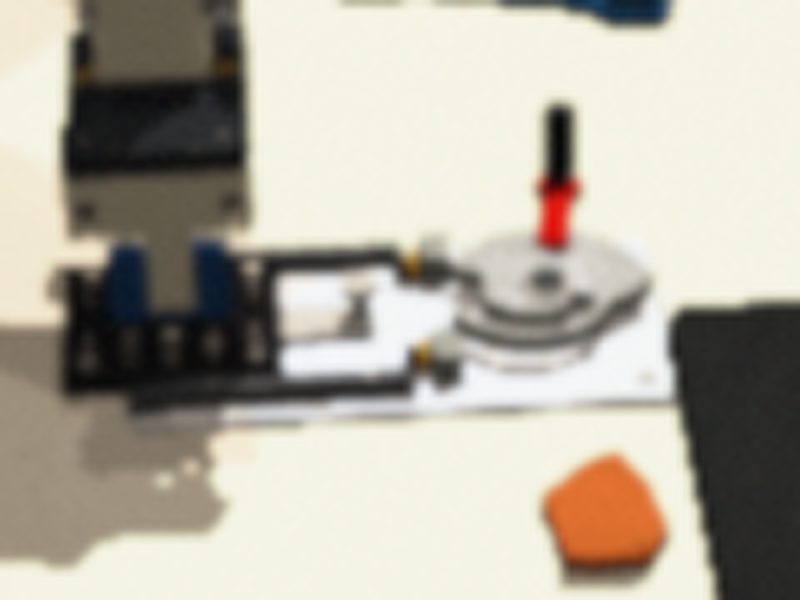

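```bash
sed -i "s/g1w/g2w/g" z.py; python3 z.py; python3 -c "
import cv2
im=cv2.imread('pics/g2s.png');cv2.imwrite('pics/g2sz.png',cv2.resize(im[250:290,255:320],(800,492),interpolation=cv2.INTER_CUBIC))"
```

```text
(no output)
```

View pics/g2wz.png

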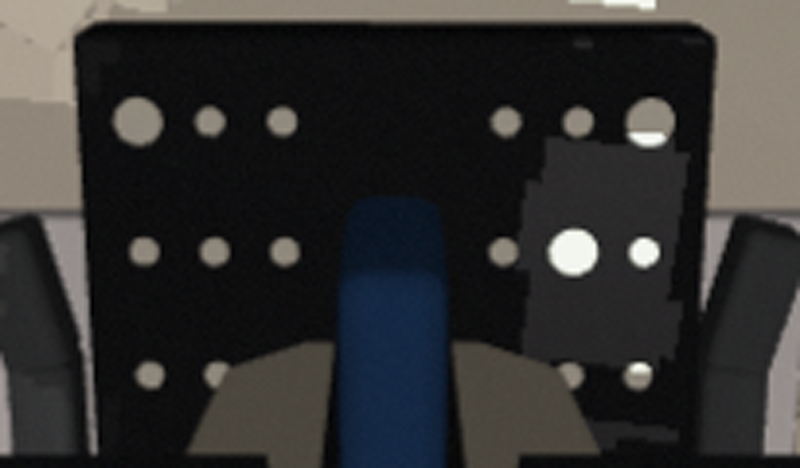

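View pics/g2sz.png

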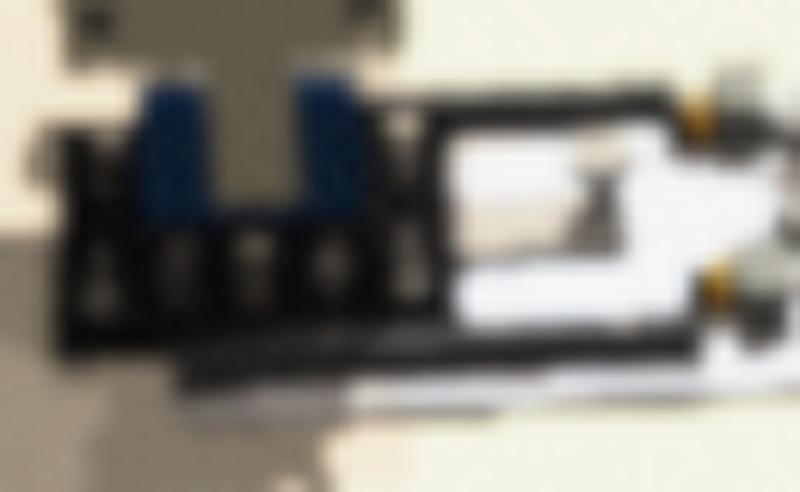

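The plate is seated between the rails, with a gap of about 1.9 mm on the left and 1.1 mm on the right. I'll ease the downward push, lower the grip so that it can slip, and slide it in most of the way.

Request:
apply_moves(
  translation=[
    [0, -0.0004, 0],
    [0, -0.0004, 0],
    [-0.004, -0.0004, 0],
    [-0.009, -0.0004, 0],
    [-0.014, -0.0004, 0],
    [-0.019, -0.0004, 0],
    [-0.024, -0.0004, 0],
    [-0.029, -0.0004, 0],
    [-0.033, -0.0004, 0],
    [-0.036, -0.0004, 0],
    [-0.038, -0.0004, 0],
    [-0.038, -0.0004, 0],
  ],
  roll=[0, 0, 0, 0, 0, 0, 0, 0, 0, 0, 0, 0],
  claw=0.0,
  newtons=8,
)

```text
time_s: 10.25
tcp_pos: [0.4568, -0.1913, 0.0509]
ee_rot: [-0.045, 0.999, -0.003, 0.003]
wrist_force: [1.5, 1.1, -1.3]
finger_gap: 0.0118
```

```bash
python3 f.py g3
```

```text
time_s 10.3
joint_positions [-0.4901, 0.5499, 1.9313, -0.0023, 0.6528, -2.1485]
joint_velocities [-0.0021, -0.0031, 0.0048, 0.0013, 0.0003, -0.0028]
joint_torque [0.0519, -50.4988, -18.0384, -0.1001, 0.1064, 0.0002]
tcp_pos [0.4567, -0.1913, 0.0509]
ee_rot [-0.0447, 0.999, -0.0025, 0.0029]
wrist_force [0.5075, -0.5286, -1.9944]
moment [0.0725, -0.073, -0.0036]
finger_gap 0.0119
w dock []
w dock_lane []
w target_plate [(0.57, [0.4567, -0.1895, 0.0041])]
w stud [(0.65, [0.5315, -0.1824, 0.0264])]
w lever_knob [(0.52, [0.5314, -0.1849, 0.0236])]
t dock [(0.91, [0.5691, -0.1853, 0.0009])]
t dock_lane []
t target_plate [(0.63, [0.4945, -0.5886, -0.0042])]
t stud [(0.68, [0.4907, -0.5117, 0.0162])]
t lever_knob [(0.56, [0.5805, -0.1133, 0.05])]
s dock [(0.75, [0.5705, -0.1829, -0.0027]), (0.29, [0.3891, 0.122, 0.005])]
s dock_lane [(0.96, [0.4539, -0.191, 0.0034]), (0.38, [0.4548, -0.1883, 0.0028])]
s target_plate [(0.95, [0.4539, -0.1899, 0.0045]), (0.75, [0.4901, -0.5895, 0.0004])]
s stud [(0.74, [0.5306, -0.1809, 0.0239]), (0.66, [0.4944, -0.5144, 0.017])]
s lever_knob [(0.8, [0.58, -0.1138, 0.0485])]
```

View pics/g3w.png

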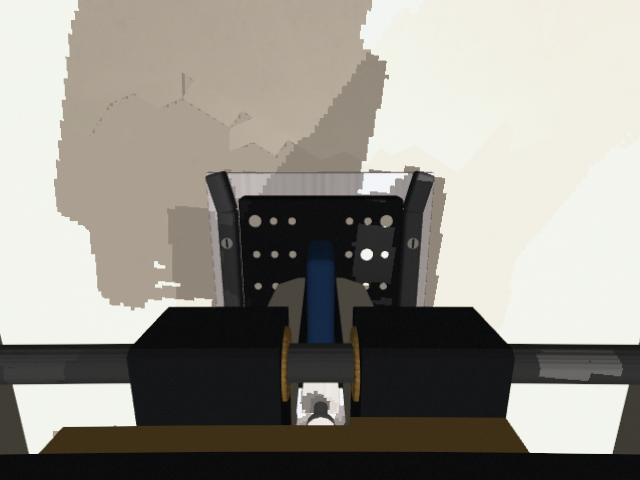

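View pics/g3tc.png

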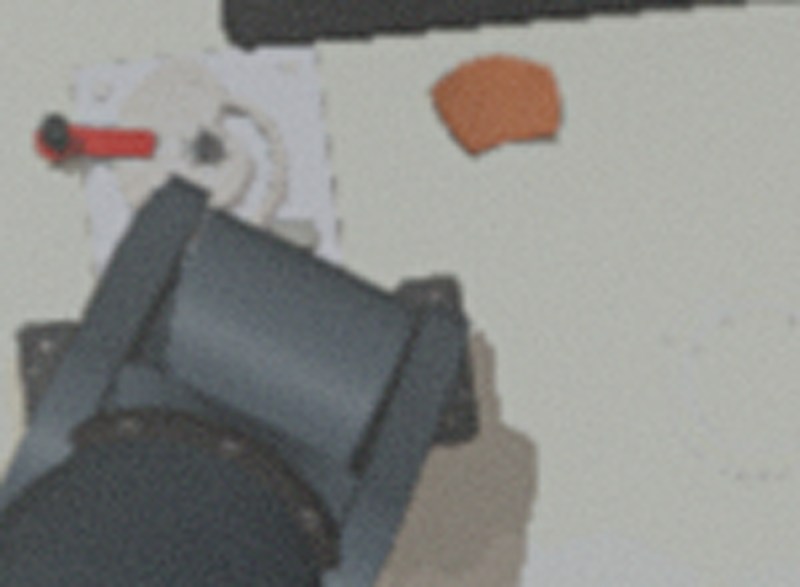

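View pics/g3sc.png

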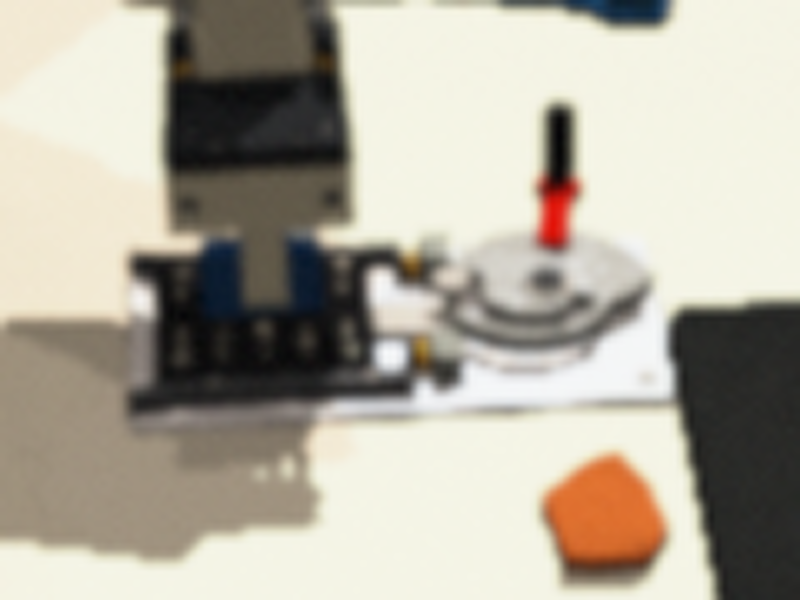

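Both rails look symmetric and there is no contact force. The stud is about 38 mm before the axis, so I'll creep in the last millimetres.

Request:
apply_moves(
  translation=[
    [-0.0005, 0, 0],
    [-0.001, 0, 0],
    [-0.0015, 0, 0],
    [-0.002, 0, 0],
    [-0.0025, 0, 0],
    [-0.003, 0, 0],
    [-0.0035, 0, 0],
    [-0.004, 0, 0],
    [-0.0045, 0, 0],
    [-0.005, 0, 0],
    [-0.005, 0, 0],
  ],
  roll=[0, 0, 0, 0, 0, 0, 0, 0, 0, 0, 0],
)

```text
time_s: 12.25
tcp_pos: [0.4616, -0.1909, 0.0509]
ee_rot: [-0.045, 0.999, -0.003, 0.003]
wrist_force: [0.5, 0.0, -1.7]
finger_gap: 0.0122
```

Request:
apply_moves(
  translation=[
    [-0.0005, 0, 0],
    [-0.001, 0, 0],
    [-0.0015, 0, 0],
    [-0.0015, 0, 0],
  ],
  roll=[0, 0, 0, 0],
)

```text
time_s: 12.65
tcp_pos: [0.4632, -0.1908, 0.051]
ee_rot: [-0.045, 0.999, -0.003, 0.003]
wrist_force: [-0.7, 0.3, -2.8]
finger_gap: 0.0115
```

Request:
apply_moves(
  translation=[
    [-0.0005, 0, 0],
    [-0.001, 0, 0],
    [-0.0015, 0, 0],
    [-0.0015, 0, 0],
  ],
  roll=[0, 0, 0, 0],
)

```text
time_s: 13.05
tcp_pos: [0.4648, -0.1906, 0.051]
ee_rot: [-0.045, 0.999, -0.003, 0.003]
wrist_force: [0.5, 0.1, -2.7]
finger_gap: 0.0117
```

Request:
apply_moves(
  translation=[
    [-0.0005, 0, 0],
    [-0.001, 0, 0],
    [-0.0015, 0, 0],
    [-0.0015, 0, 0],
  ],
  roll=[0, 0, 0, 0],
)

```text
time_s: 13.45
tcp_pos: [0.4654, -0.1904, 0.0509]
ee_rot: [-0.045, 0.999, -0.002, 0.002]
wrist_force: [-4.8, -1.2, 0.1]
finger_gap: 0.0121
```

```bash
python3 f.py g4
```

```text
time_s 13.5
joint_positions [-0.4799, 0.5601, 1.9101, -0.0031, 0.6657, -2.1379]
joint_velocities [-0.0012, -0.0013, 0.0008, 0.0024, -0.0022, -0.0001]
joint_torque [1.6656, -51.2523, -20.6591, 0.4554, -1.1287, -0.049]
tcp_pos [0.4654, -0.1904, 0.0509]
ee_rot [-0.0448, 0.999, -0.0022, 0.0019]
wrist_force [-5.2891, -1.785, 0.7669]
moment [-0.0879, 0.9613, -0.0169]
finger_gap 0.012
w dock []
w dock_lane []
w target_plate [(0.88, [0.4667, -0.1902, 0.0051])]
w stud [(0.84, [0.5376, -0.1843, 0.023])]
w lever_knob []
t dock [(0.56, [0.5668, -0.1837, 0.0016])]
t dock_lane []
t target_plate [(0.79, [0.4947, -0.5898, -0.004])]
t stud [(0.69, [0.4889, -0.5111, 0.0128]), (0.54, [0.581, -0.1125, 0.0486])]
t lever_knob [(0.75, [0.5782, -0.1147, 0.0502]), (0.29, [0.5265, -0.1862, 0.0109])]
s dock [(0.7, [0.5699, -0.1822, -0.0008]), (0.61, [0.5402, -0.1843, 0.0226])]
s dock_lane [(0.67, [0.4537, -0.1912, 0.003])]
s target_plate [(0.96, [0.4921, -0.5918, -0.0013]), (0.63, [0.4648, -0.1905, 0.0051])]
s stud [(0.95, [0.4944, -0.5135, 0.0178]), (0.81, [0.5393, -0.1805, 0.023])]
s lever_knob [(0.82, [0.5774, -0.1088, 0.0507])]
```

View pics/g4sc.png

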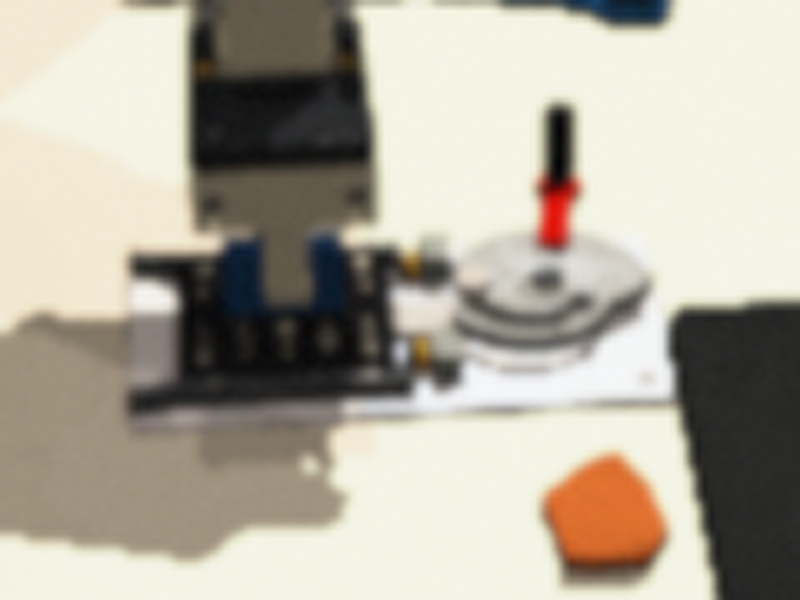

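View pics/g4w.png

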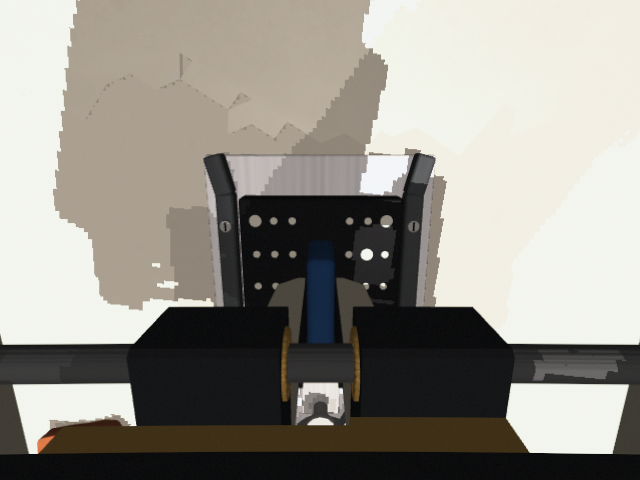

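The stud has stopped: about 5 N against the cam and no further travel, with the nets placing it 32-34 mm before the axis. I'll let go and lift.

Request:
apply_moves(
  translation=[
    [0, 0, 0],
    [0, 0, 0],
    [0, 0, 0],
    [0, 0, -0.02],
    [0, 0, -0.06],
    [0, 0, -0.065],
    [0, 0, -0.065],
  ],
  roll=[0, 0, 0, 0, 0, 0, 0],
  claw=0.036,
)

```text
time_s: 15.05
tcp_pos: [0.4658, -0.1904, 0.1168]
ee_rot: [-0.045, 0.999, -0.003, 0.003]
wrist_force: [-0.5, 0.3, -0.9]
finger_gap: 0.0354
```

```bash
cat > k.py <<'E'
from h import *
st()
s=telemetry.read_state();M=R.from_quat(s['ee_rot']).as_matrix()
print((M.T@(np.array([0.579,-0.1125,0.062])-s['tcp_pos'])).round(4), np.degrees(np.arctan2(M[1,1],M[0,1])))
E
python3 k.py
```

```text
time_s 15.05
joint_positions [-0.4796, 0.4417, 1.8849, -0.0026, 0.8067, -2.1382]
joint_velocities [-0.0018, 0.0385, 0.025, -0.0004, -0.0206, -0.0014]
joint_torque [0.0386, -50.4625, -22.8398, -0.0447, 0.3073, -0.0016]
tcp_pos [0.4658, -0.1904, 0.1168]
ee_rot [-0.0448, 0.999, -0.0029, 0.0031]
wrist_force [-0.4991, 0.3442, -0.9196]
moment [0.0135, -0.0226, 0.0478]
finger_gap 0.0354
[-0.1194  0.0677  0.0551] 95.1338695571149
```

Request:
apply_moves(
  translation=[
    [-0.01, 0.006, -0.005],
    [-0.02, 0.011, -0.005],
    [-0.03, 0.017, -0.005],
    [-0.04, 0.023, -0.005],
    [-0.05, 0.028, -0.005],
    [-0.06, 0.034, -0.005],
    [-0.07, 0.04, -0.005],
    [-0.08, 0.045, -0.005],
    [-0.09, 0.051, -0.005],
    [-0.1, 0.057, -0.005],
    [-0.11, 0.062, -0.005],
    [-0.119, 0.068, -0.005],
    [-0.119, 0.068, -0.005],
    [-0.119, 0.068, -0.005],
    [-0.119, 0.068, -0.005],
  ],
  roll=[0.13, 0.27, 0.4, 0.54, 0.68, 0.82, 0.95, 1.09, 1.22, 1.36, 1.5, 1.63, 1.768, 1.768, 1.768],
)

```text
time_s: 16.55
tcp_pos: [0.5777, -0.1119, 0.121]
ee_rot: [0.743, 0.67, 0.0, 0.004]
wrist_force: [-0.7, 0.1, 0.1]
finger_gap: 0.0358
```

```bash
python3 f.py g5; python3 k.py
```

```text
time_s 16.6
joint_positions [-0.269, 0.5642, 1.6544, -0.0045, 0.9165, -0.1623]
joint_velocities [-0.002, -0.0072, -0.0029, -0.0001, 0.0014, 0.0097]
joint_torque [0.1563, -57.0739, -24.327, 0.0549, -0.0051, 0.0644]
tcp_pos [0.5778, -0.112, 0.1213]
ee_rot [0.7429, 0.6694, 0.0003, 0.0037]
wrist_force [-0.3249, 0.3807, -0.5019]
moment [-0.0412, 0.0646, -0.0105]
finger_gap 0.0357
w dock []
w dock_lane [(0.27, [0.5691, -0.1816, 0.0022])]
w target_plate [(0.49, [0.5758, -0.1158, 0.0486])]
w stud [(0.67, [0.5384, -0.1869, 0.0265])]
w lever_knob [(0.98, [0.5783, -0.1144, 0.0504])]
t dock [(0.92, [0.5682, -0.1862, 0.0023])]
t dock_lane [(0.95, [0.455, -0.1915, 0.008])]
t target_plate [(0.95, [0.4604, -0.1942, 0.0063]), (0.58, [0.4938, -0.5909, -0.0021])]
t stud [(0.94, [0.5391, -0.1831, 0.0232]), (0.6, [0.4926, -0.5107, 0.0132])]
t lever_knob []
s dock [(0.96, [0.5724, -0.1813, -0.0017])]
s dock_lane [(0.65, [0.4549, -0.1883, 0.0036])]
s target_plate [(0.82, [0.465, -0.1865, 0.0036]), (0.78, [0.488, -0.5881, -0.0013])]
s stud [(0.93, [0.4935, -0.5123, 0.0156])]
s lever_knob [(0.7, [0.5788, -0.1111, 0.0488]), (0.43, [0.5735, -0.181, 0.0016])]
time_s 17.45
joint_positions [-0.2688, 0.5632, 1.6537, -0.0045, 0.917, -0.1585]
joint_velocities [-0.0016, 0.0017, 0.0008, -0.0008, -0.0004, 0.0004]
joint_torque [-0.0026, -57.3078, -24.3973, 0.0509, 0.0031, -0.0005]
tcp_pos [0.5782, -0.112, 0.1221]
ee_rot [0.7441, 0.6681, 0.0006, 0.0042]
wrist_force [0.2566, 0.4905, 0.5197]
moment [-0.079, 0.0566, 0.0108]
finger_gap 0.0357
[-0.0002  0.0004  0.0601] -6.159374674286534
```

View pics/g5w.png

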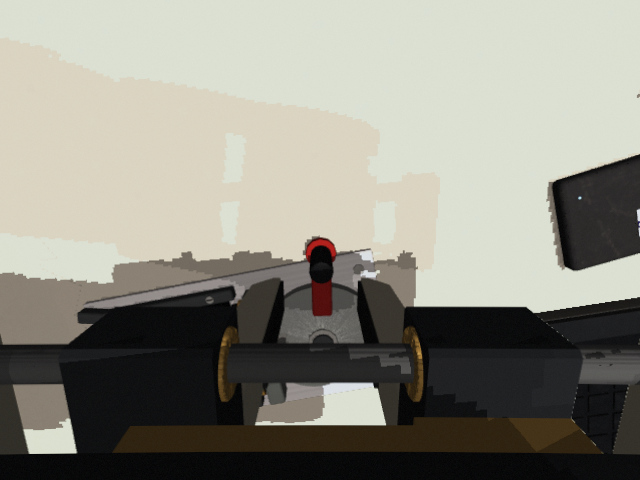

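View pics/g5sc.png

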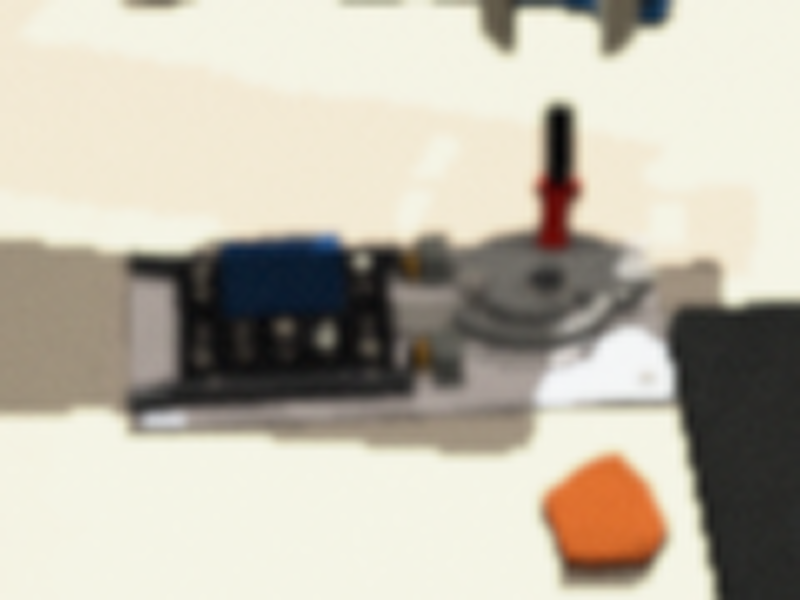

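The knob is centred between the fingers at (320,270), in line with the lever, and the plate sits in the dock. I'll descend around the knob and cage it loosely.

Request:
apply_moves(
  translation=[
    [0, 0, 0.025],
    [0, 0, 0.045],
    [0, 0, 0.06],
    [0, 0, 0.06],
    [0, 0, 0.06],
  ],
  roll=[0, 0, 0, 0, 0],
)

```text
time_s: 17.95
tcp_pos: [0.5789, -0.1123, 0.0624]
ee_rot: [0.744, 0.668, 0.001, 0.004]
wrist_force: [0.4, -0.2, 0.5]
finger_gap: 0.0361
```

Request:
apply_moves(
  translation=[
    [0, 0, 0],
    [0, 0, 0],
    [0, 0, 0],
  ],
  roll=[0, 0, 0],
  claw=0.018,
)

```text
time_s: 18.25
tcp_pos: [0.5792, -0.1124, 0.0631]
ee_rot: [0.744, 0.668, 0.001, 0.005]
wrist_force: [-0.1, 0.5, -0.5]
finger_gap: 0.019
```

```bash
cat > l.py <<'E'
from h import *
C=np.array([0.5715,-0.1815]);Y=5.1
s=telemetry.read_state();M=R.from_quat(s['ee_rot']).as_matrix()
p=np.array(s['tcp_pos']);f=np.array(s['wrist_force']);d=p[:2]-C
a=np.degrees(np.arctan2(d[1],d[0]));hd=np.degrees(np.arctan2(M[1,1],M[0,1]))
t=np.array([np.sin(np.radians(a)),-np.cos(np.radians(a))]);r=d/np.hypot(*d)
print('t',round(s['time_s'],2),'z',p[2].round(4),'rad',np.hypot(*d).round(4),'ang',a.round(2),'tcp q',(1.55-np.radians(a-Y)).round(3),'headerr deg (y - tangent)',((hd-(a-90)+180)%360-180).round(2),
 'Ftan resist',(-f[:2]@t).round(2),'Frad',(f[:2]@r).round(2),'Fz',f[2].round(2),'gap',s['finger_gap'].__round__(4),'vel',np.abs(s['joint_velocities']).max().round(3),'tilt',np.degrees(np.arccos(-M[2,2])).round(2),'j6',s['joint_positions'][5].__round__(2))
E
python3 l.py
```

```text
t 18.25 z 0.0631 rad 0.0695 ang 83.65 tcp q 0.179 headerr deg (y - tangent) 0.19 Ftan resist 0.12 Frad 0.44 Fz -0.49 gap 0.019 vel 0.005 tilt 0.55 j6 -0.16
```

Request:
apply_moves(
  translation=[
    [-0.0001, 0.0042, 0],
    [-0.0005, 0.0084, 0],
    [-0.0011, 0.0125, 0],
    [-0.002, 0.0166, 0],
    [-0.0031, 0.0207, 0],
    [-0.0045, 0.0247, 0],
    [-0.0061, 0.0285, 0],
    [-0.0079, 0.0323, 0],
    [-0.01, 0.036, 0],
    [-0.0122, 0.0395, 0],
    [-0.0147, 0.0429, 0],
  ],
  roll=[0.06, 0.12, 0.18, 0.24, 0.3, 0.36, 0.42, 0.48, 0.54, 0.6, 0.66],
)

```text
time_s: 19.35
tcp_pos: [0.62, -0.1312, 0.0634]
ee_rot: [0.921, 0.39, 0.002, 0.004]
wrist_force: [-1.7, 2.9, -1.6]
finger_gap: 0.0182
```

```bash
python3 l.py
```

```text
t 19.35 z 0.0634 rad 0.0698 ang 46.05 tcp q 0.835 headerr deg (y - tangent) -0.17 Ftan resist 3.26 Frad 0.94 Fz -1.56 gap 0.0182 vel 0.566 tilt 0.48 j6 0.49
```

Request:
apply_moves(
  translation=[
    [0, 0.0021, 0],
    [-0.0001, 0.0042, 0],
    [-0.0003, 0.0063, 0],
  ],
  roll=[0.03, 0.06, 0.09],
)

```text
time_s: 19.65
tcp_pos: [0.6242, -0.1356, 0.0635]
ee_rot: [0.938, 0.347, 0.002, 0.003]
wrist_force: [-0.9, 2.7, -1.0]
finger_gap: 0.0183
```

```bash
python3 l.py
```

```text
t 19.65 z 0.0635 rad 0.0699 ang 41.07 tcp q 0.922 headerr deg (y - tangent) -0.44 Ftan resist 2.65 Frad 1.06 Fz -1.03 gap 0.0183 vel 0.283 tilt 0.44 j6 0.58
```

Request:
apply_moves(
  translation=[
    [0, 0.0021, 0],
    [-0.0001, 0.0042, 0],
    [-0.0003, 0.0063, 0],
  ],
  roll=[0.03, 0.06, 0.09],
)

```text
time_s: 19.95
tcp_pos: [0.6281, -0.1406, 0.0634]
ee_rot: [0.953, 0.304, 0.002, 0.003]
wrist_force: [-0.3, 3.3, -1.9]
finger_gap: 0.0181
```

```bash
python3 l.py
```

```text
t 19.95 z 0.0634 rad 0.0698 ang 35.81 tcp q 1.014 headerr deg (y - tangent) -0.48 Ftan resist 2.83 Frad 1.66 Fz -1.85 gap 0.0181 vel 0.276 tilt 0.44 j6 0.66
```

Request:
apply_moves(
  translation=[
    [0, 0.0021, 0],
    [-0.0001, 0.0042, 0],
    [-0.0003, 0.0063, 0],
  ],
  roll=[0.03, 0.06, 0.09],
)

```text
time_s: 20.25
tcp_pos: [0.6317, -0.1461, 0.0635]
ee_rot: [0.966, 0.259, 0.003, 0.003]
wrist_force: [-0.5, 2.9, -0.3]
finger_gap: 0.018
```

```bash
python3 l.py
```

```text
t 20.25 z 0.0635 rad 0.0698 ang 30.5 tcp q 1.107 headerr deg (y - tangent) -0.45 Ftan resist 2.71 Frad 1.03 Fz -0.27 gap 0.018 vel 0.275 tilt 0.44 j6 0.75
```

Request:
apply_moves(
  translation=[
    [0, 0.0021, 0],
    [-0.0001, 0.0042, 0],
    [-0.0003, 0.0063, 0],
  ],
  roll=[0.03, 0.06, 0.09],
)

```text
time_s: 20.55
tcp_pos: [0.6347, -0.1517, 0.0635]
ee_rot: [0.977, 0.214, 0.003, 0.003]
wrist_force: [-0.9, 3.5, -2.0]
finger_gap: 0.0178
```

```bash
python3 l.py
```

```text
t 20.55 z 0.0635 rad 0.0699 ang 25.2 tcp q 1.199 headerr deg (y - tangent) -0.46 Ftan resist 3.55 Frad 0.66 Fz -2.0 gap 0.0178 vel 0.273 tilt 0.45 j6 0.84
```

Request:
apply_moves(
  translation=[
    [0, 0.0021, 0],
    [-0.0001, 0.0042, 0],
  ],
  roll=[0.03, 0.06],
)

```text
time_s: 20.75
tcp_pos: [0.6365, -0.1557, 0.0636]
ee_rot: [0.983, 0.184, 0.003, 0.003]
wrist_force: [-0.5, 3.3, -1.2]
finger_gap: 0.018
```

```bash
python3 l.py
```

```text
t 20.75 z 0.0636 rad 0.0699 ang 21.63 tcp q 1.261 headerr deg (y - tangent) -0.48 Ftan resist 3.26 Frad 0.76 Fz -1.21 gap 0.018 vel 0.27 tilt 0.45 j6 0.89
```

Request:
apply_moves(
  translation=[
    [0, 0.0021, 0],
    [-0.0001, 0.0042, 0],
  ],
  roll=[0.03, 0.06],
)

```text
time_s: 20.95
tcp_pos: [0.638, -0.1598, 0.0635]
ee_rot: [0.988, 0.153, 0.003, 0.003]
wrist_force: [0.7, 3.9, -2.6]
finger_gap: 0.0181
```

```bash
python3 l.py
```

```text
t 20.95 z 0.0635 rad 0.0699 ang 18.05 tcp q 1.324 headerr deg (y - tangent) -0.49 Ftan resist 3.46 Frad 1.86 Fz -2.58 gap 0.0181 vel 0.27 tilt 0.45 j6 0.95
```

Request:
apply_moves(
  translation=[
    [0, 0.0021, 0],
    [-0.0001, 0.0042, 0],
    [-0.0003, 0.0063, 0],
  ],
  roll=[0.03, 0.06, 0.09],
)

```text
time_s: 21.25
tcp_pos: [0.6397, -0.166, 0.0635]
ee_rot: [0.994, 0.107, 0.003, 0.002]
wrist_force: [-0.1, 5.4, -3.0]
finger_gap: 0.0181
```

```bash
python3 l.py
```

```text
t 21.25 z 0.0635 rad 0.0699 ang 12.84 tcp q 1.415 headerr deg (y - tangent) -0.57 Ftan resist 5.26 Frad 1.09 Fz -3.01 gap 0.0181 vel 0.27 tilt 0.44 j6 1.03
```

Request:
apply_moves(
  translation=[
    [0, 0.0015, 0],
    [0, 0.0025, 0],
  ],
  roll=[0.02, 0.036],
)

```text
time_s: 21.45
tcp_pos: [0.6402, -0.1685, 0.0635]
ee_rot: [0.996, 0.088, 0.003, 0.002]
wrist_force: [-0.5, 4.7, -2.0]
finger_gap: 0.0184
```

```bash
python3 l.py
```

```text
t 21.45 z 0.0635 rad 0.0699 ang 10.71 tcp q 1.452 headerr deg (y - tangent) -0.6 Ftan resist 4.67 Frad 0.38 Fz -1.99 gap 0.0184 vel 0.137 tilt 0.44 j6 1.07
```

Request:
apply_moves(
  translation=[
    [0, 0.0015, 0],
    [0, 0.003, 0],
  ],
  roll=[0.022, 0.043],
)

```text
time_s: 21.65
tcp_pos: [0.6407, -0.1713, 0.0635]
ee_rot: [0.998, 0.066, 0.003, 0.002]
wrist_force: [-0.7, 5.9, -1.5]
finger_gap: 0.0179
```

```bash
python3 l.py
```

```text
t 21.65 z 0.0635 rad 0.0699 ang 8.4 tcp q 1.492 headerr deg (y - tangent) -0.84 Ftan resist 5.92 Frad 0.18 Fz -1.48 gap 0.0179 vel 0.188 tilt 0.41 j6 1.11
```

Request:
apply_moves(
  translation=[
    [0, 0.0015, 0],
    [0, 0.0025, 0],
  ],
  roll=[0.022, 0.036],
)

```text
time_s: 21.85
tcp_pos: [0.6409, -0.1735, 0.0635]
ee_rot: [0.999, 0.047, 0.003, 0.002]
wrist_force: [-0.8, 7.2, -1.3]
finger_gap: 0.0183
```

```bash
python3 l.py
```

```text
t 21.85 z 0.0635 rad 0.0699 ang 6.57 tcp q 1.524 headerr deg (y - tangent) -1.16 Ftan resist 7.27 Frad 0.07 Fz -1.29 gap 0.0183 vel 0.118 tilt 0.38 j6 1.14
```

The lever has stiffened from about 3 N free to 7.3 N over the last ~0.1 rad, so I'll stop there. I'll back the finger off, open, and lift away.

Request:
apply_moves(
  translation=[
    [0, -0.002, 0],
    [0, -0.002, 0],
  ],
  roll=[0, 0],
)

```text
time_s: 22.05
tcp_pos: [0.641, -0.1719, 0.0639]
ee_rot: [0.999, 0.047, 0.003, 0.002]
wrist_force: [-1.0, 0.7, -0.3]
finger_gap: 0.0183
```

Request:
apply_moves(
  translation=[
    [0, 0, 0],
    [0, 0, 0],
    [0, 0, -0.02],
    [0, 0, -0.06],
    [0, 0, -0.1],
    [0, 0, -0.1],
  ],
  roll=[0, 0, 0, 0, 0, 0],
  claw=0.036,
)

```text
time_s: 22.65
tcp_pos: [0.6427, -0.1725, 0.1699]
ee_rot: [0.999, 0.047, 0.008, 0.004]
wrist_force: [0.3, -0.5, -0.3]
finger_gap: 0.0358
```

```bash
python3 l.py; python3 f.py g6
```

```text
t 22.65 z 0.1699 rad 0.0718 ang 7.19 tcp q 1.514 headerr deg (y - tangent) -1.78 Ftan resist -0.55 Frad 0.23 Fz -0.34 gap 0.0358 vel 0.065 tilt 0.99 j6 1.15
time_s 22.7
joint_positions [-0.3315, 0.6289, 1.4087, -0.002, 1.0909, 1.1456]
joint_velocities [-0.0014, 0.0526, 0.0507, -0.001, -0.0209, -0.0006]
joint_torque [0.081, -67.8144, -30.0377, 0.0454, 0.2081, 0.0013]
tcp_pos [0.6415, -0.1721, 0.1669]
ee_rot [0.9989, 0.0473, 0.0058, 0.0033]
wrist_force [0.5637, -0.4659, -0.7559]
moment [-0.0255, 0.1345, 0.0102]
finger_gap 0.0365
w dock []
w dock_lane [(0.56, [0.4667, -0.1896, 0.0051])]
w target_plate [(0.73, [0.468, -0.1912, 0.003]), (0.55, [0.5646, -0.183, -0.0002])]
w stud [(0.96, [0.5426, -0.1828, 0.0231])]
w lever_knob [(0.77, [0.6413, -0.1723, 0.048])]
t dock [(0.92, [0.5692, -0.1839, 0.0034])]
t dock_lane []
t target_plate [(0.71, [0.4638, -0.1925, 0.0047]), (0.62, [0.4933, -0.5867, -0.0036])]
t stud [(0.75, [0.4911, -0.5125, 0.0159]), (0.71, [0.5402, -0.1804, 0.0217])]
t lever_knob []
s dock [(0.82, [0.5729, -0.1815, -0.0022])]
s dock_lane [(0.93, [0.455, -0.19, 0.004]), (0.58, [0.5949, -0.315, 0.0013])]
s target_plate [(0.93, [0.4909, -0.5902, 0.0002]), (0.71, [0.4693, -0.1881, 0.0052])]
s stud [(0.67, [0.4937, -0.5138, 0.0143]), (0.56, [0.545, -0.1799, 0.0216])]
s lever_knob [(0.85, [0.642, -0.1714, 0.0517]), (0.46, [0.5299, -0.1878, 0.0105])]
```

View pics/g6sc.png

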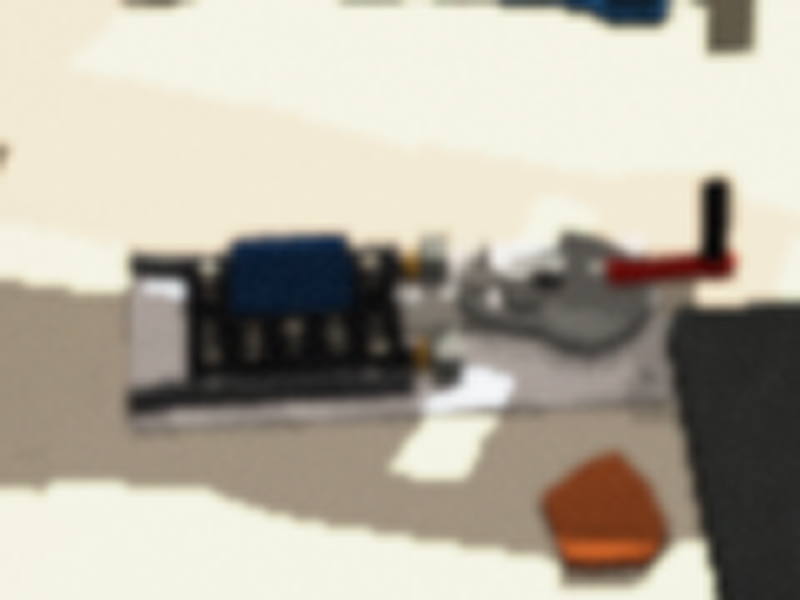

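View pics/g6tc.png

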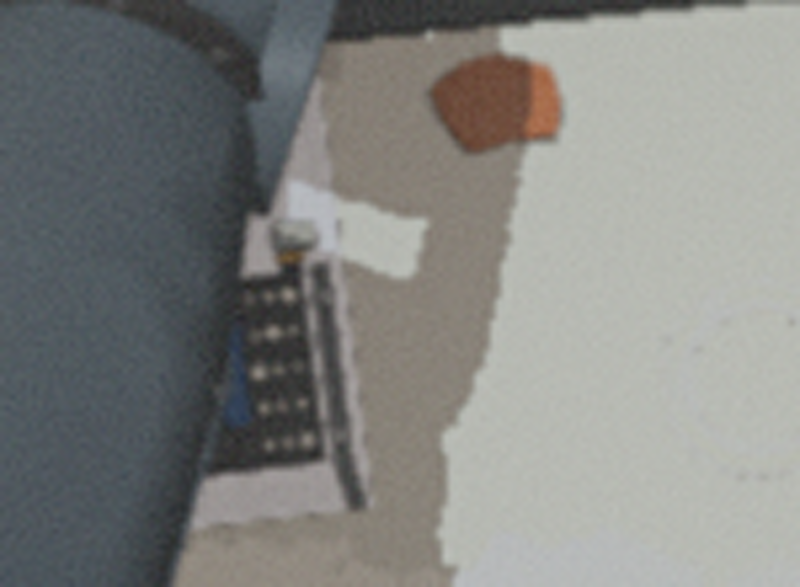

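View pics/g6w.png

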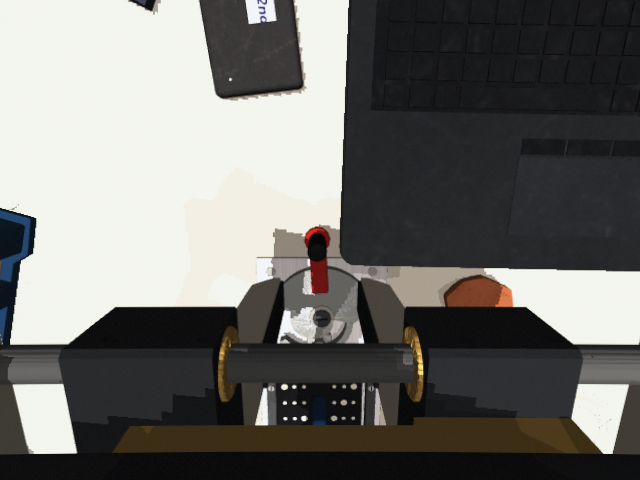

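The side view shows the lever turned to about +x (net estimate of the knob: 0.641,-0.172). The plate's front is against the buffers, and the stud net reads 26-31 mm before the axis. The sherd is where it was and the gripper is clear, so I'm handing in.

```bash
python3 -c "
from h import *
st(); print(env.sign_off())"
```

```text
time_s 23.55
joint_positions [-0.3313, 0.6322, 1.4108, -0.0018, 1.0909, 1.1457]
joint_velocities [-0.001, 0.0002, 0.0004, -0.0012, -0.0005, 0.0022]
joint_torque [-0.0001, -64.3448, -27.9577, 0.0366, -0.0896, 0.0004]
tcp_pos [0.6403, -0.1715, 0.1639]
ee_rot [0.9989, 0.0473, 0.0033, 0.0022]
wrist_force [-0.0958, 0.9654, 0.6572]
moment [0.0074, 0.1949, -0.007]
finger_gap 0.0361
the job is handed in; nothing more can be done
None
```

I fitted the black plate into the dock, clamped it with the red lever, let go and handed the job in at 23.6 s. No verdict came back.

**Insertion:** I gripped the plate by its bar, lowered it between the rails and slid it in with a light 8 N grip. It stopped with about 5 N of resistance. The networks then put the stud 32–34 mm before the cam axis, against the 31.5 mm stop.

**Lever:** I pushed the knob clockwise until the resistance rose from about 3 N free to 7.3 N while still moving, at a lever angle of about 1.5 rad. I then backed the finger off, opened and lifted clear.

**Last checks:**
- **Lever:** it stayed where I left it.
- **Plate:** in the side view its front is against the buffers. The three stud readings put it about 26–31 mm before the axis, and the middle one (29 mm) and the cam travel both place it inside the 17–31 mm window.
- **Bystanders:** the sherd looks unmoved. I did not look at the loupe or finds box again, but the arm only passed over that side well above the desk at the start.
- **Gripper:** it is about 10 cm above the knob, touching nothing.

**Less certain:**
- **Clamping force:** it was not measured directly. I estimate 20–27 N from the knob force.
- **Force reading:** the free-turning force read about 1 N above the stated 2 N, so the true force at the stop may be nearer 6.2 N than 7.3 N. That would still be about 20 N of clamping, inside 12–45 N.

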